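# First cross pass on the wax pot's lid

## Robot

A 6-joint arm with a two-finger parallel gripper is mounted at the origin on the work surface. World frame = base frame: x ahead of the robot, y to its left, z up, the work surface at z = 0. Lengths are in m, angles in rad, forces in N, time in s.
With the tool pointing down it reaches from about 0.25 to 0.725 m from the base axis. Payload 4 kg.
Tool frame: the origin (TCP) lies midway between the tips of the shut fingers; the grasp point (between the pads) lies 19 mm behind it; z points along the fingers, y is the line along which they close (so a half turn about z gives the same grasp; the last joint's range is limited). The gripper opens to 85 mm and grips with 20 to 120 N. Pads are 22 mm wide; open, the fingers measure 114 mm over their backs; the gripper's body (76 mm by 85 mm) begins 54 mm behind the grasp point. The pads swing forward as they close: fully open they stand 13 mm farther back than shut.
Start: joints at [-1.109, 0.241, 0.005, 1.335, 0, 1.571], TCP at [0.223, -0.448, 0.231] pointing down, gripper open.
Joint ranges: [-2.72, 2.72], [-1.05, 1.87], [-1.09, 1.28], [-1.99, 2.15], [-1.42, 1.44], [-3.14, 3.14]. Speed limits (rad/s): [2.79, 2.79, 3.14, 3.14, 3.14, 3.14].

## Interface

Orientations are given as a unit quaternion [x, y, z, w].
In Python, from workcell import get_obs, camera, job_done, silhouettes gives the robot as it stands. The module is installed in compiled form; this text tells all that it offers.
- The arm moves only by the tool drive_tool, never from a script. Its argument "increments" is a list of rows, each a list of 3 entries, a list of its own where there are three numbers: the shift along the world's x, y, z in mm, then the turn, a rotation vector about the world's x, y, z in degrees, then the opening, from 0 (shut) to 1 (fully open). A call has 1 to 8 rows; each row shifts and turns the commanded pose from where the row before left it; what a row does not reach is not made up. A row lasts 1/12 s, in which the tool goes at most 41.7 mm and 7.16 degrees, less where a joint would pass 70% of its speed; a pose out of reach is approached as far as the arm can. A call is refused whole if a number of a shift passes 41.7 or a number of a turn 7.16, either way. A call with a gripper value outside its range is refused whole. The fingers move at their own pace and stop on an object; the grip force is fixed at half the most. Time passes only in rows, so rows that do not move let the fingers close. It gives the time, the measured TCP pose, the force, the opening and the grip force at its end, in the units of the state.
- get_obs(): the state, without advancing time (a new reading comes with each control period).
- camera(name): name is "scene" or "side" or "wrist"; returns a dict with "image" (400x640x3 uint8, red, green, blue), "K" (3x3 intrinsics, pixels), "k1" (the pictures are not rectified: a ray, as slopes to the right and down, at radius r is drawn at 1 + k1 r^2 times it, then the intrinsics apply), "view" (4x4, takes a point from world to camera coordinates). Camera axes: x right, y down, z forward; pixel columns grow to the right and rows downward; lengths in m; the calibration is good to about 2 mm. A picture is of the moment at which its call begins. There is no depth.
- job_done(): hands the job in; it is judged then, once.
Trained networks look in a picture, given as the dict that the camera call returned (one of the last four; its "shot" number tells which), for a name from the list of things; names that differ only in an ending like _2 or _b are one class to them, and where a whole thing is asked for, a point or a joint stands for the part that bears it (a point fixed in the world has none). Each returns a list of dicts, best first, with "conf" (0 to 1); they miss things now and then, are a little off and sometimes report something else, mostly with a low value. They report only what shows in the picture. A call takes as long as a camera call.
- silhouettes(query, picture): "region" (400x640 bool, what is visible of it) and "bbox" ([left, top, right, bottom] in pixels, round what is visible of it).
The state is a dict: "clock": time; "joint_pos": joint angles; "joint_vel": joint speeds; "tau": joint torques, N m; "eef_pos": TCP position; "tool_rot": TCP orientation; "ft_force": force on the tool from outside, world axes, zero at the start; "ft_torque": the same for the moment, N m; "grip_width": finger opening in m; "grasp_force": force on a finger pad.
Only numpy, scipy, OpenCV 4.12 (cv2) and the standard library are available. Lean on these libraries where they do the work, as an engineer would, in place of code of your own. Each camera call takes 0.05 s, during which the arm holds its last target. There are 200 camera calls.

## Task

Take the blue-handled fork wrench and give the wax pot's lid its first light pass in cross order: turn one brass bar nut clockwise until its bar points at its white marks and no further, then the diagonally opposite one, then the other two. Turn the nuts only with the wrench, keep your fingers off the pot, then stand the wrench upright in the green tray and let go; leave the red-handled wrench where it stands.

Things in the scene. Friction and masses are not known exactly. Their poses are not given: they have to be found in the camera images.
- pot: round wax pot, fixed; dark lid 230 mm across, its top 97 mm above the origin (centre of underside). Four brass bar nuts at (+-50, +-50) mm: level bar 40 long, 10 thick, 6 to 24 mm above the lid, on a hub 18 mm across. White strips on the lid, 24 to 37 mm either side of each nut's centre, lie 0.9 rad clockwise (from above) of pot x. Black gauge in the middle, 48 mm across, 21 high
- wrench: blue-handled T fork wrench, loose, 0.3 kg, upright. Origin: centre of underside, z up. Handle 70 mm (x) by 20 (y), 85 to 109 mm up: grip across y. Fork below: two cheeks 44 mm long, 34 over all, slot 20 mm wide along x (as the handle), 26 deep, ends open. Over a bar, held 6 mm above the lid: 5 mm play each side, 0.25 rad free turn before the bar follows
- socket: T wrench with a red handle, a bystander of the same height and handle but with a plain round steel foot 40 mm across that does not fit the nuts; stands in the tray about 120 mm from the blue one. Origin: centre of its underside
- tray: shallow green tray, fixed, 140 mm (x) by 260 mm (y), floor 5 mm and rim 12 mm above its origin (centre of underside); the two T wrenches stand in it near y = +60 and -60 mm, either way round
- nut_a (a joint): turn of the bar nut at (+50, +50) mm in the pot frame, diagonal to nut_c: rad clockwise seen from above, 0 with the bar along pot x, 0.9 at its white marks. Starts at 0 to 0.2, stiff (0.15 N m), stays where left, can run on to 1.9; it does not sink as it turns
- nut_b (a joint): turn of the bar nut at (-50, +50) mm in the pot frame, diagonal to nut_d: rad clockwise seen from above, 0 with the bar along pot x, 0.9 at its white marks. Starts at 0 to 0.2, stiff (0.15 N m), stays where left, can run on to 1.9; it does not sink as it turns
- nut_c (a joint): turn of the bar nut at (-50, -50) mm in the pot frame, diagonal to nut_a: rad clockwise seen from above, 0 with the bar along pot x, 0.9 at its white marks. Starts at 0 to 0.2, stiff (0.15 N m), stays where left, can run on to 1.9; it does not sink as it turns
- nut_d (a joint): turn of the bar nut at (+50, -50) mm in the pot frame, diagonal to nut_b: rad clockwise seen from above, 0 with the bar along pot x, 0.9 at its white marks. Starts at 0 to 0.2, stiff (0.15 N m), stays where left, can run on to 1.9; it does not sink as it turns

How it is judged:
On the way, in this order (a step that is already met when the one before it is completed fails the run):
1. the blue wrench is picked up (height (world z) of wrench above 0.08 m), for 0.1 s.
2. two diagonally opposite nuts point at their marks while the other two are still as they were (((value of joint each of nut_a, nut_c above 0.6 rad and value of joint each of nut_b, nut_d below 0.45 rad) or (value of joint each of nut_b, nut_d above 0.6 rad and value of joint each of nut_a, nut_c below 0.45 rad))), for 0.2 s.
3. the other two point at their marks as well (value of joint each of nut_a, nut_c, nut_b, nut_d above 0.6 rad), for 0.2 s.
At the end, for the whole second after the job is handed in: All four nuts stand between 0.6 and 1.2 rad (within 17 degrees of their marks at 0.9), the blue wrench stands still and upright (within 10 degrees) anywhere in the green tray, and the red wrench stands upright within 40 mm of where it was (all of step 3 and value of joint each of nut_a, nut_c, nut_b, nut_d below 1.2 rad and x of wrench in the frame of tray between -0.065 and 0.065 m and y of wrench in the frame of tray between -0.125 and 0.125 m and z of wrench in the frame of tray below 0.02 m and angle between each of wrench, socket's own z axis and vertical below 0.17 rad and linear speed of wrench below 0.02 m/s and distance of socket from where it was at the start of the episode below 0.04 m); the robot touches nothing.
It fails at once if a nut is turned past its marks (beyond 1.2 rad) (value of joint any of nut_a, nut_c, nut_b, nut_d above 1.2 rad).
It fails at once if the fingers press on the pot or its nuts (over 3 N) (contact force between the fingers and pot above 3 N).
It fails at once if the red wrench is moved more than 40 mm (distance of socket from where it was at the start of the episode above 0.04 m).
It also fails if it takes over 61 s, if anything falls off the work surface, if the arm or the gripper's body presses on something with over 40 N, if the wrist force passes 120 N, or if a joint passes its speed limit or range.

## Working session

There is one attempt and no reset: what is moved stays moved. The work goes in short steps, Python scripts to look and compute and a tool call to move; the robot and the scene stay as the last step left them, time stands still between calls to the robot, and variables do not carry over. Pictures are saved under pics/ and viewed, at most 10 in all, crops included, and the job is handed in when it is done.

Besides the shell and the picture viewer there is one more tool, called after ">>>" as name([rows], argument=value, ...), one row to a line, values as JSON. drive_tool: Moves the arm, as the interface text tells. Its arguments: {"type":"object","properties":{"increments":{"type":"array"}},"required":["increments"]}

```bash
mkdir -p pics
cat > h.py <<'E'
import numpy as np, cv2
from workcell import get_obs, camera, job_done, silhouettes
def save(p,name,box=None,s=1):
    im=p["image"][:,:,::-1]
    if box: im=im[box[1]:box[3],box[0]:box[2]]
    cv2.imwrite("pics/"+name,cv2.resize(im,None,fx=s,fy=s,interpolation=cv2.INTER_CUBIC))
def ray2z(p,uv,z):
    "pixels -> world points on plane z"
    K=np.array(p["K"]);V=np.array(p["view"]);uv=np.atleast_2d(np.array(uv,float))
    d=cv2.undistortPoints(uv.reshape(-1,1,2),K,np.array([p["k1"],0,0,0.])).reshape(-1,2)
    R=V[:3,:3];c=-R.T@V[:3,3]
    w=np.c_[d,np.ones(len(d))]@R
    return c+w*((z-c[2])/w[:,2])[:,None]
def proj(p,X):
    K=np.array(p["K"]);V=np.array(p["view"])
    X=np.atleast_2d(np.array(X,float))
    return cv2.projectPoints(X,cv2.Rodrigues(V[:3,:3])[0],V[:3,3],K,np.array([p["k1"],0,0,0.]))[0].reshape(-1,2)
E
python3 - <<'E'
from h import *
o=get_obs();print({k:np.round(v,3) for k,v in o.items()})
ims=[]
for n in ["scene","side"]:
    p=camera(n);V=np.array(p["view"]);print(n,p["k1"],np.array(p["K"])[0],"cam",np.round(-V[:3,:3].T@V[:3,3],3))
    ims.append(p["image"])
    for q in ["pot","wrench","socket","tray","nut_a"]:
        for s in silhouettes(q,p):
            m=s["region"];ys,xs=np.nonzero(m);print(q,round(s["conf"],2),np.round(s["bbox"]),m.sum(),np.round(ray2z(p,[[xs.mean(),ys.mean()]],{"pot":.09,"wrench":.1,"socket":.1,"tray":.01,"nut_a":.115}[q])[0],3))
    save(p,n+"0.png")
E
```

```text
{'clock': np.float64(0.0), 'joint_pos': array([-1.109,  0.241,  0.004,  1.335, -0.   ,  1.571]), 'joint_vel': array([ 0.001, -0.001, -0.001,  0.   , -0.001,  0.001]), 'tau': array([-1.0000e-03, -3.7232e+01,  2.5241e+01,  1.7000e-02,  0.0000e+00,
       -0.0000e+00]), 'eef_pos': array([ 0.222, -0.447,  0.23 ]), 'tool_rot': array([ 0.973,  0.229, -0.   , -0.001]), 'ft_force': array([-0.672,  0.938,  0.44 ]), 'ft_torque': array([ 0.014,  0.007, -0.01 ]), 'grasp_force': np.float64(0.0), 'grip_width': np.float64(0.085)}
scene -0.08160459136321009 [479.73946798   0.         316.88020393] cam [1.145 0.154 0.705]
pot 0.81 [367. 189. 499. 305.] 12141 [0.571 0.15  0.09 ]
wrench 0.76 [240. 163. 267. 221.] 943 [ 0.568 -0.189  0.1  ]
socket 0.84 [192. 146. 220. 201.] 922 [ 0.55  -0.302  0.1  ]
tray 0.69 [166. 167. 298. 253.] 4754 [ 0.547 -0.257  0.01 ]
nut_a 0.67 [464. 239. 475. 265.] 205 [0.581 0.209 0.115]
nut_a 0.49 [455. 201. 466. 218.] 134 [0.488 0.18  0.115]
nut_a 0.44 [403. 233. 415. 258.] 138 [0.608 0.114 0.115]
side -0.06319129244275877 [397.67581078   0.         325.09514865] cam [0.394 0.516 0.607]
pot 0.95 [227. 227. 374. 366.] 15039 [0.532 0.169 0.09 ]
wrench 0.82 [342. 142. 373. 194.] 811 [ 0.519 -0.162  0.1  ]
socket 0.64 [362. 124. 393. 166.] 583 [ 0.503 -0.29   0.1  ]
tray 0.69 [259. 244. 284. 259.] 264 [0.644 0.033 0.01 ]
tray 0.59 [316. 142. 405. 215.] 2807 [ 0.522 -0.234  0.01 ]
nut_a 0.9 [252. 296. 279. 315.] 318 [0.57  0.212 0.115]
nut_a 0.83 [316. 292. 349. 312.] 353 [0.476 0.183 0.115]
nut_a 0.71 [256. 244. 286. 259.] 286 [0.599 0.118 0.115]
nut_a 0.68 [318. 242. 345. 264.] 286 [0.504 0.089 0.115]
```

View pics/scene0.png

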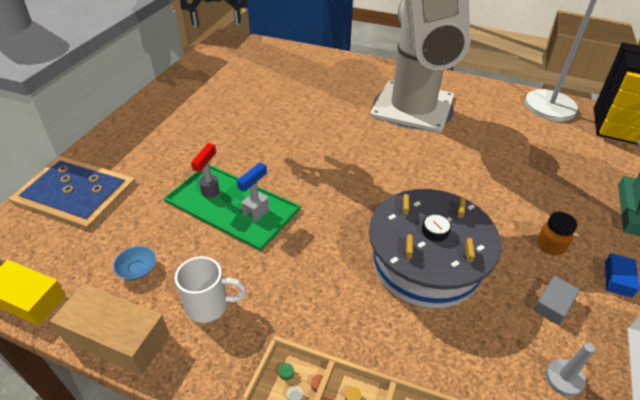

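View pics/side0.png

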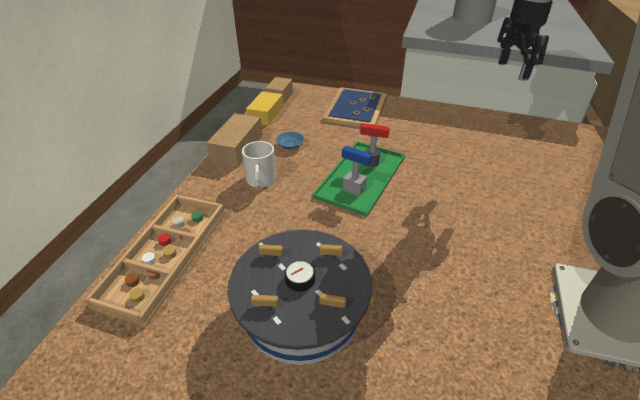

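```bash
cat >> h.py <<'E'
from scipy.optimize import minimize
from scipy.ndimage import label
def box(cx,cy,yaw,lx,ly,z0,z1):
    c,s=np.cos(yaw),np.sin(yaw)
    return [[cx+c*a*lx/2-s*b*ly/2,cy+s*a*lx/2+c*b*ly/2,z] for a in(-1,1) for b in(-1,1) for z in(z0,z1)]
def render(p,X,off,shape,S=4):
    uv=(proj(p,X)-off+.5)*S
    m=np.zeros((shape[0]*S,shape[1]*S),np.uint8)
    cv2.fillConvexPoly(m,cv2.convexHull(np.round(uv*16-8).astype(np.int32)),1,shift=4)
    return cv2.resize(m.astype(np.float32),(shape[1],shape[0]),interpolation=cv2.INTER_AREA)
def fit(obs,lx,ly,z0,z1,x0):
    "obs: list of (picture, bool mask); fits x,y,yaw of a box; returns pars, cost"
    crops=[]
    for p,m in obs:
        ys,xs=np.nonzero(m);a=np.array([xs.min()-8,ys.min()-8]).clip(0);b=np.array([xs.max()+9,ys.max()+9])
        crops.append((p,m[a[1]:b[1],a[0]:b[0]].astype(np.float32),a))
    def cost(v):
        X=box(v[0],v[1],v[2],lx,ly,z0,z1)
        return sum(np.abs(render(p,X,a,m.shape)-m).sum()/m.sum() for p,m,a in crops)
    best=None
    for d in (-.3,0,.3):
        v0=np.array(x0)+[0,0,d]
        r=minimize(cost,v0,method="Nelder-Mead",options=dict(initial_simplex=[v0,v0+[.01,0,0],v0+[0,.01,0],v0+[0,0,.2]],xatol=1e-4,fatol=1e-4))
        if best is None or r.fun<best.fun: best=r
    return best.x,best.fun/len(crops)
def hsv(p): return cv2.cvtColor(p["image"],cv2.COLOR_RGB2HSV)
def colmask(p,name):
    h=hsv(p);H,S,V=h[...,0],h[...,1],h[...,2]
    return {"blue":(H>100)&(H<130)&(S>150)&(V>50),"red":((H<6)|(H>174))&(S>170)&(V>80),"brass":(H>10)&(H<32)&(S>110)&(V>80),"white":(S<60)&(V>150)}[name]
def near(p,m,X,r,minpix=40):
    "component of mask m nearest to projected X within r px"
    L,n=label(m);u=proj(p,[X])[0];best=None
    for i in range(1,n+1):
        ys,xs=np.nonzero(L==i)
        if len(xs)<minpix: continue
        d=np.hypot(xs.mean()-u[0],ys.mean()-u[1])
        if d<r and(best is None or d<best[0]): best=(d,L==i)
    return None if best is None else best[1]
E
cat > m.py <<'E'
from h import *
P=[camera("scene"),camera("side")]
sub=[[0],[1],[0,1]]
NUTS=[(.57,.208),(.476,.180),(.599,.115),(.504,.087)]
for nm,x0,c in [("wrench",(.545,-.185),"blue"),("socket",(.53,-.30),"red")]:
    ob=[(p,near(p,colmask(p,c),(*x0,.10),40)) for p in P]
    for s in sub:
        v,e=fit([ob[i] for i in s],.07,.02,.09,.114,(*x0,.3));print(nm,s,np.round(v,4),round(e,3))
for N in NUTS:
    ob=[(p,near(p,colmask(p,"brass"),(*N,.112),18)) for p in P]
    for s in sub:
        if any(ob[i][1] is None for i in s): print("miss",N,s);continue
        v,e=fit([ob[i] for i in s],.04,.01,.103,.121,(*N,.2));print("nut",s,np.round(v,4),round(e,3))
for p in P:
    L,n=label(colmask(p,"white"))
    for i in range(1,n+1):
        ys,xs=np.nonzero(L==i)
        w=ray2z(p,np.c_[xs,ys],.097)
        if 5<len(xs)<150 and np.hypot(w[:,0].mean()-.535,w[:,1].mean()-.15)<.12: print("white",len(xs),np.round(w.mean(0)[:2],4))
    t=silhouettes("tray",p)
    for s in t:
        r=cv2.minAreaRect(ray2z(p,np.argwhere(s["region"])[:,::-1],.01)[:,:2].astype(np.float32)*1000);print("tray",round(s["conf"],2),np.round(r[0]),np.round(r[1]),round(r[2],1))
E
python3 m.py
```

```text
wrench [0] [ 0.529  -0.2124 -0.0812] 0.37
wrench [1] [ 0.5298 -0.2134 -0.4346] 0.314
wrench [0, 1] [ 0.5299 -0.2125 -0.0907] 0.371
socket [0] [ 0.5122 -0.3305  0.1601] 0.298
socket [1] [ 0.5112 -0.3353  0.1114] 0.297
socket [0, 1] [ 0.5119 -0.331   0.1532] 0.304
nut [0] [0.574  0.2097 0.173 ] 0.238
nut [1] [0.5735 0.2084 0.1447] 0.317
nut [0, 1] [0.5735 0.2096 0.1756] 0.281
miss (0.476, 0.18) [0]
nut [1] [0.477  0.1804 0.1978] 0.303
miss (0.476, 0.18) [0, 1]
nut [0] [0.6031 0.1137 0.1915] 0.211
nut [1] [0.6021 0.1122 0.0525] 0.323
nut [0, 1] [0.6017 0.1136 0.1985] 0.276
nut [0] [0.5062 0.0848 0.1834] 0.191
nut [1] [0.5065 0.0818 0.2819] 0.327
nut [0, 1] [0.5061 0.0847 0.1828] 0.268
white 12 [0.4828 0.1025]
white 10 [0.4537 0.1983]
white 31 [0.5329 0.0676]
white 35 [0.5783 0.1315]
white 34 [0.5493 0.2272]
white 36 [0.6286 0.0963]
white 36 [0.5994 0.192 ]
tray 0.7 [ 532. -270.] [266. 148.] 78.7
tray 0.62 [366. 181.] [67. 21.] 8.5
white 9 [0.6305 0.0916]
white 14 [0.534  0.0643]
white 33 [0.5771 0.1295]
white 7 [0.4801 0.1017]
white 26 [0.5994 0.1901]
white 43 [0.5482 0.2258]
white 18 [0.4517 0.1972]
tray 0.69 [ 524. -269.] [278. 145.] 79.4
```

>>> drive_tool([
  [[38,29,0],[0,0,-4.5],1],
  [[38,29,0],[0,0,-4.5],1],
  [[38,29,0],[0,0,-4.5],1],
  [[38,29,0],[0,0,-4.5],1],
  [[38,29,0],[0,0,-4.5],1],
  [[38,29,0],[0,0,-4.5],1],
  [[38,29,0],[0,0,-4.5],1],
  [[38,29,0],[0,0,-4.5],1],
])

```text
clock: 1.47
eef_pos: [0.4892, -0.2439, 0.2315]
tool_rot: [0.996, -0.085, 0.0, 0.0]
ft_force: [0.5, -1.7, -1.1]
grip_width: 0.0851
grasp_force: 0.0
```

Run:
```python
from h import *
o=get_obs();print(o["clock"],np.round(o["joint_pos"],3),np.round(o["eef_pos"],4),np.round(o["tool_rot"],3))
p=camera("wrist");save(p,"w1.png");V=np.array(p["view"]);print("cam",np.round(-V[:3,:3].T@V[:3,3],3),np.round(V[2,:3],2))
for q in ["wrench","socket","tray"]:
    for s in silhouettes(q,p): print(q,round(s["conf"],2),np.round(s["bbox"]))
```

```text
1.4667 [-0.462  0.333  0.132  1.369 -0.     2.85 ] [ 0.4892 -0.2439  0.2315] [ 0.996 -0.085  0.     0.   ]
cam [ 0.563 -0.256  0.375] [-0.29  0.05 -0.96]
wrench 0.77 [263. 112. 306. 200.]
socket 0.7 [382. 110. 438. 196.]
tray 0.82 [219.  70. 469. 201.]
```

View pics/w1.png

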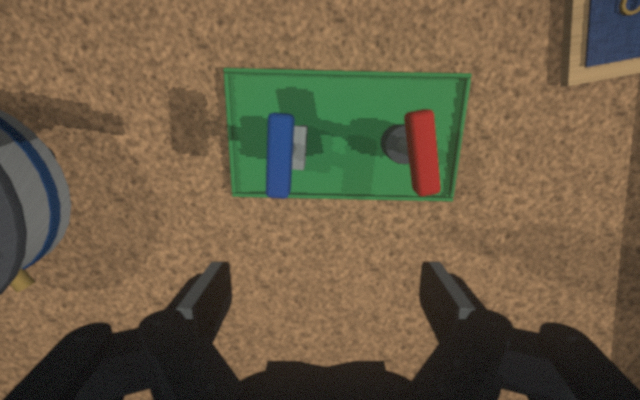

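```bash
cat > w.py <<'E'
from h import *
p=camera("wrist");print(np.round(get_obs()["eef_pos"],4))
for nm,x0,c in [("wrench",(.53,-.2125),"blue"),("socket",(.512,-.331),"red")]:
    m=near(p,colmask(p,c),(*x0,.10),60)
    v,e=fit([(p,m)],.07,.02,.09,.114,(*x0,-.1));print(nm,np.round(v,4),round(e,3),m.sum())
h=hsv(p);m=(h[...,0]>50)&(h[...,0]<80)&(h[...,1]>120)
L,n=label(m);i=np.argmax(np.bincount(L.ravel())[1:])+1
w=ray2z(p,np.argwhere(L==i)[:,::-1],.01)[:,:2].astype(np.float32)*1000
r=cv2.minAreaRect(w);print("tray",r)
E
python3 w.py
```

```text
[ 0.4876 -0.2452  0.231 ]
wrench [ 0.5316 -0.211  -0.316 ] 0.353 1774
socket [ 0.5117 -0.3326  0.1862] 0.559 1735
tray ((529.3917846679688, -265.6687316894531), (244.63980102539062, 128.0832061767578), 78.81656646728516)
```

Run:
```python
from h import *
p=camera("wrist")
m=near(p,colmask(p,"blue"),(.53,-.2125,.10),60)
ys,xs=np.nonzero(m);print(xs.min(),xs.max(),ys.min(),ys.max(),cv2.minAreaRect(np.c_[xs,ys].astype(np.float32)))
for yaw in (-.4,-.3,-.2,-.1,0):
    r=render(p,box(.5316,-.211,yaw,.07,.02,.09,.114),np.array([0,0]),m.shape);Y,X=np.nonzero(r>.5)
    print(yaw,X.min(),X.max(),Y.min(),Y.max(),r.sum(),np.abs(r-m).sum()/m.sum(),cv2.minAreaRect(np.c_[X,Y].astype(np.float32)))
```

```text
266 291 112 194 ((277.1246337890625, 152.75692749023438), (24.295869827270508, 82.1511001586914), 3.1798300743103027)
-0.4 256 298 110 199 2388.875 0.40586592178770947 ((276.4921569824219, 154.39544677734375), (28.260215759277344, 87.57498168945312), 11.633633613586426)
-0.3 260 295 110 199 2417.625 0.3506284916201117 ((276.55596923828125, 154.4544677734375), (28.440549850463867, 87.71932983398438), 5.856013774871826)
-0.2 263 291 111 198 2442.3125 0.36637569832402234 ((277.0, 154.5), (87.0, 28.0), 90.0)
-0.1 258 294 111 198 2467.0625 0.4376745810055866 ((276.50469970703125, 154.54830932617188), (87.51134490966797, 29.154264450073242), 84.42780303955078)
0 254 298 110 199 2494.0625 0.5809706703910614 ((276.5961608886719, 154.48077392578125), (88.25225830078125, 29.221303939819336), 78.69007110595703)
```

>>> drive_tool([
  [[5.4,4.3,-4],[0,0,7],1],
  [[5.4,4.3,-4],[0,0,7],1],
  [[5.4,4.3,-4],[0,0,7],1],
  [[5.4,4.3,-4],[0,0,7],1],
  [[5.4,4.3,-4],[0,0,7],1],
  [[5.4,4.3,-4],[0,0,7],1],
  [[5.4,4.3,-4],[0,0,7],1],
  [[5.4,4.3,-4],[0,0,7],1],
])

```text
clock: 2.43
eef_pos: [0.5299, -0.2126, 0.1994]
tool_rot: [0.918, 0.396, -0.0, 0.0]
ft_force: [-0.5, 0.7, 0.3]
grip_width: 0.0853
grasp_force: 0.0
```

>>> drive_tool([
  [[0,0,0],[0,0,7],1],
  [[0,0,0],[0,0,7],1],
  [[0,0,0],[0,0,7],1],
  [[0,0,0],[0,0,7],1],
  [[0,0,0],[0,0,7],1],
  [[0,0,0],[0,0,7],1],
  [[0,0,0],[0,0,7],1],
  [[0,0,0],[0,0,7],1],
])

```text
clock: 3.1
eef_pos: [0.5296, -0.2128, 0.1996]
tool_rot: [0.625, 0.781, -0.0, 0.0]
ft_force: [-0.1, -0.4, 0.4]
grip_width: 0.0855
grasp_force: 0.0
```

>>> drive_tool([
  [[0,0,0],[0,0,7],1],
  [[0,0,0],[0,0,7],1],
  [[0,0,0],[0,0,7],1],
  [[0,0,0],[0,0,7],1],
  [[0,0,0],[0,0,7],1],
  [[0,0,0],[0,0,7],1],
  [[0,0,0],[0,0,7],1],
  [[0,0,0],[0,0,7],1],
])

```text
clock: 3.77
eef_pos: [0.5296, -0.2128, 0.1996]
tool_rot: [0.185, 0.983, -0.0, 0.0]
ft_force: [0.7, -0.6, -0.5]
grip_width: 0.0854
grasp_force: 0.0
```

```bash
cat >> h.py <<'E'
def pose():
    from scipy.spatial.transform import Rotation as R
    o=get_obs();M=R.from_quat(o["tool_rot"]).as_matrix()
    print("t",round(float(o["clock"]),2),"tcp",np.round(o["eef_pos"]*1000,1),"yaw",round(np.degrees(np.arctan2(M[1,0],M[0,0])),2),"tilt",np.round(M[:2,2],4),"q6",round(o["joint_pos"][5],2),"F",np.round(o["ft_force"],1),"T",np.round(o["ft_torque"],2),"w",round(float(o["grip_width"])*1000,1))
E
python3 - <<'E'
from h import *
pose()
p=camera("wrist");save(p,"w2.png")
for c,x0 in [("blue",(.531,-.211)),("red",(.512,-.333))]:
    m=near(p,colmask(p,c),(*x0,.10),80)
    if m is None: print("none",c);continue
    ys,xs=np.nonzero(m);print(xs.min(),xs.max(),ys.min(),ys.max())
    for z in(.114,.102): 
        r=cv2.minAreaRect(ray2z(p,np.c_[xs,ys],z)[:,:2].astype(np.float32)*1000);print(c,z,np.round(r[0],1),np.round(r[1],1),round(r[2],1))
    v,e=fit([(p,m)],.068,.018,.095,.114,(*x0,-.26));print(np.round(v,4),round(e,3))
E
```

```text
t 3.77 tcp [ 529.6 -212.8  199.6] yaw 158.63 tilt [-0.     -0.0002] q6 -0.01 F [ 0.7 -0.6 -0.5] T [-0.01  0.    0.05] w 85.4
311 340 166 251
blue 0.114 [ 530.4 -211.1] [18.1 66.7] 73.9
blue 0.102 [ 534.  -212.4] [19.1 70.2] 73.9
[ 0.5338 -0.2121 -0.2576] 0.169
145 204 201 280
red 0.114 [ 511.6 -327.2] [65.2 21.4] 0.7
red 0.102 [ 514.2 -334.7] [68.6 22.6] 0.7
[ 0.5099 -0.3372  0.1352] 0.699
```

View pics/w2.png

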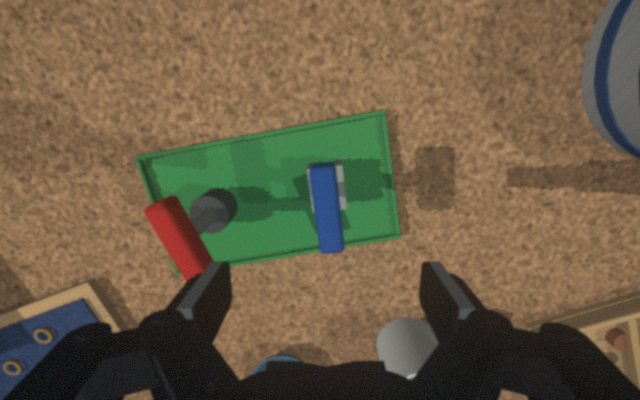

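>>> drive_tool([
  [[2,1,-20],[0,0,6],1],
  [[0,0,-30],[0,0,0],1],
  [[0,0,-30],[0,0,0],1],
  [[0,0,-25],[0,0,0],1],
  [[0,0,-12],[0,0,0],1],
  [[0,0,0],[0,0,0],1],
  [[0,0,0],[0,0,0],0],
  [[0,0,0],[0,0,0],0],
])

```text
clock: 4.48
eef_pos: [0.5334, -0.2111, 0.0837]
tool_rot: [0.136, 0.991, -0.0, 0.001]
ft_force: [0.9, -0.1, 0.5]
grip_width: 0.0641
grasp_force: 0.0
```

>>> drive_tool([
  [[0,0,0],[0,0,0],0],
  [[0,0,0],[0,0,0],0],
  [[0,0,0],[0,0,0],0],
  [[0,0,0],[0,0,0],0],
  [[0,0,0],[0,0,0],0],
  [[0,0,0],[0,0,0],0],
])

```text
clock: 4.98
eef_pos: [0.5337, -0.2107, 0.0834]
tool_rot: [0.135, 0.991, -0.001, 0.001]
ft_force: [-0.9, -2.5, 5.8]
grip_width: 0.019
grasp_force: 59.8
```

>>> drive_tool([
  [[0,0,20],[0,0,0],0],
  [[0,0,35],[0,0,0],0],
  [[0,0,35],[0,0,0],0],
  [[0,0,35],[0,0,0],0],
  [[0,0,35],[0,0,0],0],
  [[0,20,0],[0,0,2],0],
  [[3,35,0],[0,0,2],0],
  [[4,35,0],[0,0,2],0],
])

```text
clock: 5.65
eef_pos: [0.5394, -0.1195, 0.2418]
tool_rot: [0.084, 0.996, 0.001, -0.001]
ft_force: [0.6, -0.1, -4.5]
grip_width: 0.0192
grasp_force: 59.0
```

>>> drive_tool([
  [[4,35,0],[0,0,3],0],
  [[4,35,0],[0,0,3],0],
  [[4,35,0],[0,0,3],0],
  [[4,35,0],[0,0,3],0],
  [[4,35,0],[0,0,3],0],
  [[4,35,0],[0,0,3],0],
  [[4,35,0],[0,0,2],0],
  [[4,35,0],[0,0,0],0],
])

```text
clock: 6.32
eef_pos: [0.5708, 0.1619, 0.2407]
tool_rot: [-0.092, 0.996, 0.0, -0.002]
ft_force: [0.7, -0.5, -3.0]
grip_width: 0.0192
grasp_force: 59.1
```

>>> drive_tool([
  [[3,30,0],[0,0,0],0],
  [[2,20,0],[0,0,0],0],
  [[0,0,0],[0,0,0],0],
  [[0,0,0],[0,0,0],0],
])

```text
clock: 6.65
eef_pos: [0.5758, 0.2114, 0.2402]
tool_rot: [-0.093, 0.996, -0.0, -0.002]
ft_force: [0.0, -0.2, -3.1]
grip_width: 0.0191
grasp_force: 59.3
```

Run:
```python
from h import *
pose()
P={n:camera(n) for n in["scene","side","wrist"]}
T=get_obs()["eef_pos"]
a=[]
for n,p in P.items():
    u=proj(p,[T])[0];b=[int(max(0,u[0]-80)),int(max(0,u[1]-60))];
    print(n,np.round(u))
    a.append(p)
u=[proj(p,[T])[0].astype(int) for p in a]
def crop(p,u,w,h):
    x=min(max(u[0]-w//2,0),640-w);y=min(max(u[1]-h//2,0),400-h);print(x,y);return cv2.resize(p["image"][y:y+h,x:x+w,::-1],(400,300),interpolation=cv2.INTER_CUBIC)
top=np.hstack([crop(P["scene"],u[0]+[0,20],200,150),crop(P["side"],u[1]+[0,20],200,150)])
bot=cv2.resize(P["wrist"]["image"][:,:,::-1],(480,300))
bot=np.hstack([bot,np.zeros((300,320,3),np.uint8)])
cv2.imwrite("pics/g1.png",np.vstack([top,bot]))
# handle in side & scene
for n in("scene","side"):
    p=P[n];m=near(p,colmask(p,"blue"),T+[0,0,.019],40)
    if m is None: print("none");continue
    ys,xs=np.nonzero(m);print(n,xs.min(),xs.max(),ys.min(),ys.max())
```

```text
t 6.65 tcp [575.8 211.4 240.2] yaw -169.38 tilt [-0.0038 -0.0012] q6 0.17 F [ 0.  -0.2 -3.1] T [-0.06 -0.02  0.03] w 19.1
scene [489. 192.]
side [252. 240.]
wrist [324. 263.]
389 136
151 184
scene 487 504 164 202
side 257 281 220 242
```

View pics/g1.png

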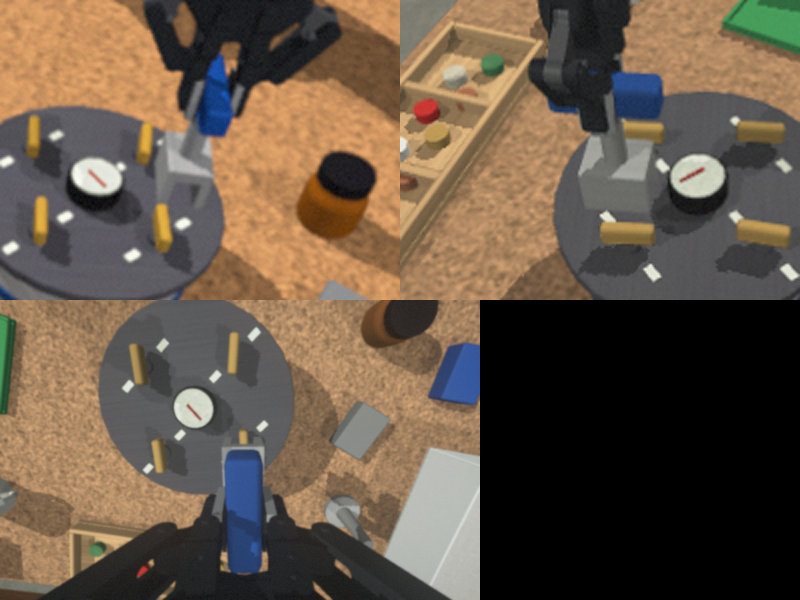

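```bash
cat > n.py <<'E'
from h import *
import sys
pose();T=get_obs()["eef_pos"]
P={n:camera(n) for n in["scene","side","wrist"]}
p=P["wrist"]
m=near(p,colmask(p,"blue"),T+[0,0,.025],120,500)
ys,xs=np.nonzero(m)
r=cv2.minAreaRect(ray2z(p,np.c_[xs,ys],T[2]+.031)[:,:2].astype(np.float32)*1000);print("handle top-TCP",np.round(np.array(r[0])-T[:2]*1000,1),np.round(r[1],1),round(r[2],1))
NUTS=dict(a=(.5737,.2095),b=(.477,.1804),c=(.506,.0845),d=(.602,.1135))
for k,N in NUTS.items():
    for n,p in P.items():
        mm=near(p,colmask(p,"brass"),(*N,.112),18)
        if mm is None: continue
        mm=cv2.dilate(mm.astype(np.uint8),np.ones((3,3)))>0 if 0 else mm
        v,e=fit([(p,mm)],.04,.01,.106,.121,(*N,.19));print(k,n,mm.sum(),np.round(v,4),round(e,3))
p=P["wrist"];L,n=label(colmask(p,"white"));W=[]
for i in range(1,n+1):
    ys,xs=np.nonzero(L==i);w=ray2z(p,np.c_[xs,ys],.097)[:,:2]
    if 15<len(xs)<300 and np.hypot(*(w.mean(0)-[.54,.147]))<.115: W.append(w.mean(0));print("white",len(xs),np.round(w.mean(0),4))
E
python3 n.py
python3 - <<'E'
from h import *
o=get_obs();T=o["eef_pos"];yaw=np.radians(10.6)
for n in("scene","side"):
    p=camera(n)
    B=[b for b in box(T[0],T[1],yaw,.044,.034,T[2]-.0784,T[2]-.05)]
    off={"scene":(389,136),"side":(151,184)}[n]
    print(n,np.round((proj(p,B)-off)*2)[::2].tolist())
E
```

```text
t 6.8 tcp [576.4 209.1 241.5] yaw -169.59 tilt [-0.002  -0.0009] q6 0.17 F [ 0.2 -0.2 -3.1] T [-0.02 -0.01 -0.02] w 19.4
handle top-TCP [-1.9 -0.7] [69.5 18.4] 12.3
a scene 178 [0.5756 0.2096 0.1904] 0.152
a side 275 [0.5729 0.2096 0.193 ] 0.215
a wrist 187 [0.5784 0.2096 0.1877] 0.712
b side 273 [0.4767 0.1806 0.1196] 0.203
b wrist 627 [0.4813 0.1806 0.1592] 0.265
c scene 122 [0.5098 0.0848 0.1991] 0.164
c side 216 [0.5057 0.0846 0.2942] 0.213
c wrist 607 [0.5094 0.0861 0.2397] 0.88
d scene 155 [0.604  0.1137 0.1999] 0.139
d side 138 [ 0.6024  0.1087 -0.2336] 0.835
d wrist 506 [0.6063 0.1131 0.0933] 0.612
white 178 [0.455  0.1981]
white 161 [0.4838 0.1019]
white 163 [0.5053 0.1631]
white 159 [0.5342 0.0668]
white 131 [0.5512 0.227 ]
white 133 [0.58   0.1307]
white 191 [0.5837 0.2207]
white 114 [0.6306 0.0957]
scene [[152.0, 163.0], [195.0, 168.0], [154.0, 203.0], [199.0, 209.0]]
side [[250.0, 171.0], [240.0, 210.0], [189.0, 166.0], [177.0, 205.0]]
```

>>> drive_tool([
  [[1,0.5,-10],[0,0,0],0],
  [[0,0,-10],[0,0,0],0],
  [[0,0,-8],[0,0,0],0],
  [[0,0,-5],[0,0,0],0],
  [[0,0,0],[0,0,0],0],
  [[0,0,0],[0,0,0],0],
])

```text
clock: 7.55
eef_pos: [0.5775, 0.2104, 0.2084]
tool_rot: [-0.091, 0.996, -0.0, -0.001]
ft_force: [-0.1, 0.6, -4.1]
grip_width: 0.0188
grasp_force: 59.2
```

Run:
```python
from h import *
pose()
P=[camera("scene"),camera("side")]
cv2.imwrite("pics/a1.png",np.hstack([cv2.resize(P[0]["image"][170:270,420:520,::-1],(400,400),interpolation=cv2.INTER_CUBIC),cv2.resize(P[1]["image"][220:330,210:320,::-1],(400,400),interpolation=cv2.INTER_CUBIC)]))
```

```text
t 7.55 tcp [577.5 210.4 208.4] yaw -169.54 tilt [-0.0016 -0.0006] q6 0.17 F [-0.1  0.6 -4.1] T [ 0.01 -0.01  0.07] w 18.8
```

View pics/a1.png

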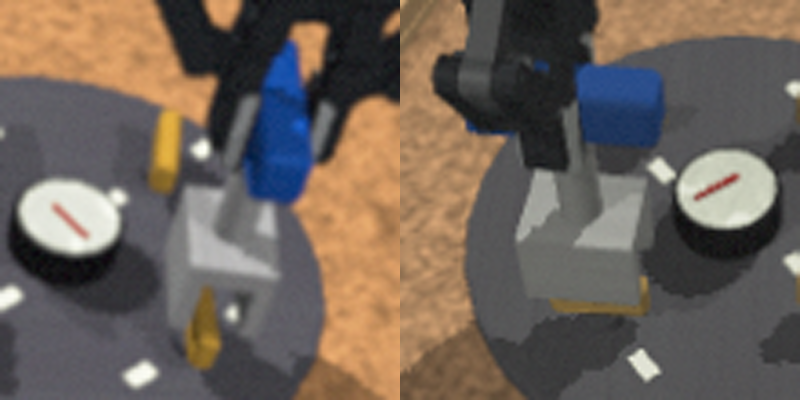

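Run:
```python
from h import *
p=camera("scene");q=camera("side");T=get_obs()["eef_pos"];yaw=np.radians(10.46)
c=T[:2]+[-.002,-.0005];c_,s_=np.cos(yaw),np.sin(yaw)
def pt(c,x,y,z,yw=yaw): return [c[0]+np.cos(yw)*x-np.sin(yw)*y,c[1]+np.sin(yw)*x+np.cos(yw)*y,z]
zb=T[2]-.0784
print("fork near end bottom y=-17,-10,10,17:",np.round((proj(p,[pt(c,.022,y,zb) for y in(-.017,-.01,.01,.017)])-[420,170])*4).tolist())
print("bar near end top y -5,5:",np.round((proj(p,[pt((.5756,.2092),.02,y,.121,.19) for y in(-.005,.005)])-[420,170])*4).tolist())
print("side fork bottom near face x -22,22:",np.round((proj(q,[pt(c,x,.017,zb) for x in(-.022,.022)])-[210,220])*400/110).tolist())
print("side bar x -20,20, top/bottom near edge:",np.round((proj(q,[pt((.5756,.2092),x,.005,z,.19) for z in(.103,.121) for x in(-.02,.02)])-[210,220])*400/110).tolist())
# edges: print brightness row across the fork near-end bottom in scene
g=cv2.cvtColor(p["image"],cv2.COLOR_RGB2GRAY);h=hsv(p)
for r in(244,247,250,252,254): print(r,g[r,455:492].tolist())
```

```text
fork near end bottom y=-17,-10,10,17: [[170.0, 324.0], [187.0, 326.0], [238.0, 334.0], [256.0, 336.0]]
bar near end top y -5,5: [[192.0, 340.0], [217.0, 343.0]]
side fork bottom near face x -22,22: [[230.0, 305.0], [119.0, 295.0]]
side bar x -20,20, top/bottom near edge: [[239.0, 319.0], [143.0, 310.0], [236.0, 293.0], [137.0, 285.0]]
244 [56, 55, 63, 66, 75, 84, 91, 108, 124, 124, 118, 113, 115, 113, 110, 97, 96, 94, 92, 96, 96, 96, 97, 84, 75, 63, 65, 74, 96, 108, 113, 113, 109, 105, 97, 95, 95]
247 [73, 76, 82, 83, 83, 82, 86, 108, 120, 119, 115, 113, 113, 104, 95, 91, 95, 95, 93, 97, 101, 135, 194, 212, 158, 85, 70, 92, 110, 114, 113, 112, 104, 96, 94, 95, 95]
250 [80, 82, 79, 83, 84, 82, 87, 99, 110, 108, 111, 115, 106, 82, 78, 91, 94, 93, 91, 80, 82, 99, 128, 149, 138, 95, 94, 110, 114, 112, 107, 98, 95, 95, 96, 96, 97]
252 [86, 80, 82, 78, 79, 80, 79, 85, 84, 86, 94, 104, 107, 84, 78, 95, 92, 92, 93, 83, 72, 73, 80, 88, 88, 93, 106, 111, 111, 109, 102, 96, 96, 95, 97, 97, 95]
254 [90, 83, 80, 81, 83, 80, 80, 74, 66, 75, 84, 102, 114, 110, 91, 109, 120, 121, 120, 100, 74, 63, 62, 67, 68, 78, 88, 95, 98, 100, 96, 93, 92, 92, 91, 95, 92]
```

>>> drive_tool([
  [[0.3,-1.9,0],[0,0,0],0],
  [[0,0,-6],[0,0,0],0],
  [[0,0,-6],[0,0,0],0],
  [[0,0,-6],[0,0,0],0],
  [[0,0,-5],[0,0,0],0],
  [[0,0,-3],[0,0,0],0],
  [[0,0,0],[0,0,0],0],
])

```text
clock: 8.33
eef_pos: [0.5776, 0.2084, 0.1819]
tool_rot: [-0.091, 0.996, -0.0, -0.001]
ft_force: [0.0, -0.1, -3.0]
grip_width: 0.019
grasp_force: 59.3
```

No contact force, so it is seated over the bar. Turning.

>>> drive_tool([
  [[0,-0.2,0],[0,0,-6.5],0],
  [[0,-0.2,0],[0,0,-6.5],0],
  [[0,-0.2,0],[0,0,-6.5],0],
  [[-0.1,-0.2,0],[0,0,-6.5],0],
  [[-0.1,-0.2,0],[0,0,-6.5],0],
  [[-0.1,-0.2,0],[0,0,-6.5],0],
  [[-0.1,-0.2,0],[0,0,-6.5],0],
  [[-0.1,-0.2,0],[0,0,-6.5],0],
])

```text
clock: 9.0
eef_pos: [0.5774, 0.2078, 0.1831]
tool_rot: [0.357, 0.934, 0.0, -0.001]
ft_force: [-0.1, 0.8, -4.6]
grip_width: 0.0191
grasp_force: 59.2
```

```bash
cat > b.py <<'E'
from h import *
pose();T=get_obs()["eef_pos"]
p=camera("wrist")
for k,N in dict(a=(.5756,.2092),b=(.4798,.1806),c=(.5084,.0848),d=(.6042,.1134)).items():
    m=near(p,colmask(p,"brass"),(*N,.115),45,60)
    if m is None: print(k,"hidden");continue
    ys,xs=np.nonzero(m);r=cv2.minAreaRect(ray2z(p,np.c_[xs,ys],.119)[:,:2].astype(np.float32)*1000);b=cv2.boxPoints(r);e=max(b[1]-b[0],b[2]-b[1],key=lambda e:np.hypot(*e));y=np.degrees(np.arctan2(e[1],e[0]));y=(y+90)%180-90
    print(k,len(xs),np.round(r[0],1),np.round(r[1],1),"yaw",round(float(y),1),"turn",round(float(np.radians(16.65-y)),2))
m=near(p,colmask(p,"blue"),T+[0,0,.025],120,500)
ys,xs=np.nonzero(m)
r=cv2.minAreaRect(ray2z(p,np.c_[xs,ys],T[2]+.031)[:,:2].astype(np.float32)*1000);print("handle top-TCP",np.round(np.array(r[0])-T[:2]*1000,1),np.round(r[1],1),round(r[2],1))
E
python3 b.py
```

```text
t 9.0 tcp [577.4 207.8 183.1] yaw 138.21 tilt [-0.0008  0.0013] q6 1.07 F [-0.1  0.8 -4.6] T [0.36 0.15 0.19] w 19.1
a hidden
b 1143 [480.4 182.3] [39.7 12.5] yaw 5.6 turn 0.19
c 936 [508.1  88.6] [38.6 18.1] yaw 11.9 turn 0.08
d hidden
handle top-TCP [-1.5  2.5] [18.6 68.4] 48.4
```

>>> drive_tool([
  [[0,0.2,0],[0,0,6.5],0],
  [[0,0.2,0],[0,0,6.5],0],
  [[0,0,10],[0,0,0],0],
  [[0,0,15],[0,0,0],0],
  [[0,0,20],[0,0,0],0],
  [[0,0,5],[0,0,0],0],
  [[-8,-16,0],[0,0,6],0],
  [[-13,-25,0],[0,0,7],0],
])

```text
clock: 9.72
eef_pos: [0.5582, 0.1681, 0.234]
tool_rot: [0.132, 0.991, 0.001, 0.002]
ft_force: [0.6, -0.9, -2.6]
grip_width: 0.0187
grasp_force: 59.6
```

>>> drive_tool([
  [[-15,-27,0],[0,0,7],0],
  [[-15,-27,0],[0,0,7],0],
  [[-10,-19,0],[0,0,7],0],
  [[-6,-10,0],[0,0,6.8],0],
  [[0,0,-8],[0,0,0],0],
  [[0,0,0],[0,0,0],0],
  [[0,0,0],[0,0,0],0],
])

```text
clock: 10.3
eef_pos: [0.5108, 0.0838, 0.2249]
tool_rot: [-0.106, 0.994, 0.0, -0.0]
ft_force: [0.4, 0.5, -2.6]
grip_width: 0.019
grasp_force: 59.6
```

```bash
python3 b.py
python3 - <<'E'
from h import *
P=[camera("scene"),camera("side")]
v,e=fit([(P[0],near(P[0],colmask(P[0],"brass"),(.5756,.2092,.115),18))],.04,.01,.106,.121,(.5756,.2092,-.5));print("a scene",v,e)
v,e=fit([(P[1],near(P[1],colmask(P[1],"brass"),(.574,.2092,.115),18))],.04,.01,.106,.121,(.574,.2092,-.5));print("a side",v,e)
cv2.imwrite("pics/c1.png",np.hstack([cv2.resize(P[0]["image"][170:270,390:490,::-1],(400,400),interpolation=cv2.INTER_CUBIC),cv2.resize(P[1]["image"][200:310,250:360,::-1],(400,400),interpolation=cv2.INTER_CUBIC)]))
E
```

```text
t 10.3 tcp [510.8  83.8 224.9] yaw -167.86 tilt [-0.0004  0.0003] q6 -0.05 F [ 0.4  0.5 -2.6] T [ 0.03 -0.09  0.05] w 19.0
a 220 [568.1 213.1] [10.1 20.9] yaw -28.6 turn 0.79
b 789 [479.9 178.3] [39.4 13.6] yaw 5.3 turn 0.2
c 158 [494.7  81.9] [12.2  8. ] yaw 12.1 turn 0.08
d hidden
handle top-TCP [-2.8 -0.5] [69.1 18.3] 13.2
a scene [ 0.57534518  0.20963133 -0.41634868] 0.19288793206214905
a side [ 0.57259661  0.20976272 -0.53972782] 0.23485682904720306
```

View pics/c1.png

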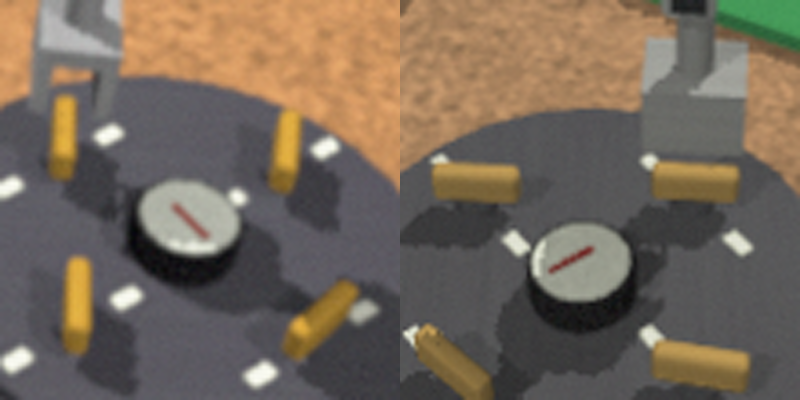

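>>> drive_tool([
  [[0,0,-10],[0,0,0],0],
  [[0,0,-10],[0,0,0],0],
  [[0,0,-6],[0,0,0],0],
  [[0,0,-3],[0,0,0],0],
  [[0,0,-2],[0,0,0],0],
  [[0,0,0],[0,0,0],0],
])

```text
clock: 10.95
eef_pos: [0.5104, 0.0834, 0.1935]
tool_rot: [-0.107, 0.994, -0.0, -0.001]
ft_force: [0.1, 0.1, -3.7]
grip_width: 0.0189
grasp_force: 59.7
```

>>> drive_tool([
  [[0,0.3,-5],[0,0,0],0],
  [[0,0,-4],[0,0,0],0],
  [[0,0,-2],[0,0,0],0],
  [[0,0,0],[0,0,0],0],
])

```text
clock: 11.28
eef_pos: [0.5104, 0.0836, 0.1827]
tool_rot: [-0.107, 0.994, -0.0, -0.001]
ft_force: [-0.5, -0.8, -4.1]
grip_width: 0.0194
grasp_force: 59.7
```

>>> drive_tool([
  [[-0.2,-0.2,0],[0,0,-7.1],0],
  [[-0.2,-0.2,0],[0,0,-7.1],0],
  [[-0.2,-0.2,0],[0,0,-7.1],0],
  [[-0.2,-0.2,0],[0,0,-7.1],0],
  [[-0.2,-0.2,0],[0,0,-7.1],0],
  [[-0.2,-0.2,0],[0,0,-7.1],0],
  [[-0.2,-0.2,0],[0,0,-7.1],0],
  [[-0.1,-0.1,0],[0,0,-7.1],0],
])

```text
clock: 11.95
eef_pos: [0.5095, 0.0834, 0.1833]
tool_rot: [0.381, 0.924, 0.001, -0.0]
ft_force: [0.9, 2.1, -5.8]
grip_width: 0.0193
grasp_force: 59.4
```

>>> drive_tool([
  [[0,0,0],[0,0,0],0],
  [[0,0,0],[0,0,0],0],
])

```text
clock: 12.12
eef_pos: [0.5097, 0.083, 0.1835]
tool_rot: [0.377, 0.926, 0.001, 0.0]
ft_force: [0.9, 3.4, -4.6]
grip_width: 0.0192
grasp_force: 59.4
```

>>> drive_tool([
  [[0.1,0.2,0],[0,0,7],0],
  [[0.1,0.2,0],[0,0,7],0],
  [[0,0,10],[0,0,0],0],
  [[0,0,15],[0,0,0],0],
  [[0,0,20],[0,0,0],0],
  [[0,0,5],[0,0,0],0],
  [[-6,18,0],[0,0,7],0],
  [[-8,28,0],[0,0,7],0],
])

```text
clock: 12.78
eef_pos: [0.4965, 0.1269, 0.2344]
tool_rot: [0.144, 0.99, -0.0, 0.001]
ft_force: [0.5, 1.2, -4.3]
grip_width: 0.0192
grasp_force: 59.6
```

>>> drive_tool([
  [[-8,28,0],[0,0,7],0],
  [[-4,16,0],[0,0,7],0],
  [[-2,6.5,0],[0,0,7],0],
  [[0,0,-8],[0,0,2.3],0],
  [[0,0,0],[0,0,0],0],
  [[0,0,0],[0,0,0],0],
])

```text
clock: 13.28
eef_pos: [0.4811, 0.1788, 0.225]
tool_rot: [-0.058, 0.998, -0.0, -0.001]
ft_force: [-0.3, -0.6, -3.3]
grip_width: 0.019
grasp_force: 59.5
```

```bash
cat > s.py <<'E'
from h import *
import sys
yaw0=dict(zip("abcd",map(float,sys.argv[1:5])))
for n in("scene","side"):
    p=camera(n)
    for k,N in dict(a=(.5756,.2092),b=(.4798,.1806),c=(.5084,.0848),d=(.6042,.1134)).items():
        if n=="side": N=(N[0]-.0025,N[1])
        m=near(p,colmask(p,"brass"),(*N,.115),18)
        if m is None: print(n,k,"hidden");continue
        v,e=fit([(p,m)],.04,.01,.106,.121,(*N,yaw0[k]));print(n,k,m.sum(),np.round(v,4),round(e,2),"turn",round(.2906-v[2],2))
E
python3 b.py; python3 s.py -.5 .12 -.55 .2
```

```text
t 13.28 tcp [481.1 178.8 225. ] yaw -173.34 tilt [-0.001  -0.0009] q6 0.24 F [-0.3 -0.6 -3.3] T [ 0.02  0.02 -0.02] w 19.0
a hidden
b 154 [465.1 179. ] [11.4  8.8] yaw 6.6 turn 0.17
c 507 [508.1  85.4] [ 9.7 39.5] yaw -28.2 turn 0.78
d hidden
handle top-TCP [-3.4  0.1] [70.  18.9] 7.4
scene a 176 [ 0.5755  0.2093 -0.3851] 0.17 turn 0.68
scene b 206 [0.4761 0.1803 0.0608] 0.39 turn 0.23
scene c 172 [ 0.5089  0.085  -0.4236] 0.14 turn 0.71
scene d 155 [0.604  0.1137 0.1986] 0.14 turn 0.09
side a 233 [ 0.5725  0.2096 -0.5298] 0.21 turn 0.82
side b 272 [0.4763 0.1806 0.1192] 0.21 turn 0.17
side c hidden
side d 224 [0.6013 0.114  0.1326] 0.2 turn 0.16
```

>>> drive_tool([
  [[1,0.9,-10],[0,0,0],0],
  [[0,0,-10],[0,0,0],0],
  [[0,0,-6],[0,0,0],0],
  [[0,0,-3],[0,0,0],0],
  [[0,0,-2],[0,0,0],0],
  [[0,0,0],[0,0,0],0],
])

```text
clock: 13.93
eef_pos: [0.4821, 0.1798, 0.1935]
tool_rot: [-0.059, 0.998, -0.0, -0.001]
ft_force: [-0.3, 0.5, -3.4]
grip_width: 0.019
grasp_force: 59.7
```

>>> drive_tool([
  [[0,0,-5],[0,0,0],0],
  [[0,0,-4],[0,0,0],0],
  [[0,0,-2],[0,0,0],0],
  [[0,0,0],[0,0,0],0],
])

```text
clock: 14.27
eef_pos: [0.4821, 0.1799, 0.1827]
tool_rot: [-0.059, 0.998, -0.0, -0.001]
ft_force: [-0.9, -0.4, -3.0]
grip_width: 0.0193
grasp_force: 59.7
```

>>> drive_tool([
  [[-0.2,-0.2,0],[0,0,-6.5],0],
  [[-0.2,-0.2,0],[0,0,-6.5],0],
  [[-0.2,-0.2,0],[0,0,-6.5],0],
  [[-0.2,-0.2,0],[0,0,-6.5],0],
  [[-0.2,-0.2,0],[0,0,-6.5],0],
  [[-0.2,-0.2,0],[0,0,-6.5],0],
  [[-0.2,-0.2,0],[0,0,-6.5],0],
  [[-0.1,-0.1,0],[0,0,-6.5],0],
])

```text
clock: 14.93
eef_pos: [0.4814, 0.1789, 0.1835]
tool_rot: [0.387, 0.922, 0.001, 0.0]
ft_force: [0.6, 0.7, -4.4]
grip_width: 0.0191
grasp_force: 59.6
```

>>> drive_tool([
  [[0,0,0],[0,0,0],0],
  [[0,0,0],[0,0,0],0],
])

```text
clock: 15.1
eef_pos: [0.4813, 0.1788, 0.1835]
tool_rot: [0.383, 0.924, 0.0, 0.0]
ft_force: [-0.7, 2.1, -4.8]
grip_width: 0.0193
grasp_force: 59.5
```

>>> drive_tool([
  [[0.1,0.2,0],[0,0,7],0],
  [[0.1,0.2,0],[0,0,7],0],
  [[0,0,10],[0,0,0],0],
  [[0,0,15],[0,0,0],0],
  [[0,0,20],[0,0,0],0],
  [[0,0,5],[0,0,0],0],
  [[16,-9,0],[0,0,7],0],
  [[27,-14,0],[0,0,7],0],
])

```text
clock: 15.77
eef_pos: [0.5231, 0.157, 0.2349]
tool_rot: [0.146, 0.989, 0.001, 0.0]
ft_force: [1.2, 0.2, -3.3]
grip_width: 0.0186
grasp_force: 59.6
```

>>> drive_tool([
  [[30,-16,0],[0,0,7],0],
  [[27,-14,0],[0,0,7],0],
  [[17,-9,0],[0,0,7],0],
  [[8,-4.5,0],[0,0,5.5],0],
  [[0,0,-8],[0,0,0],0],
  [[0,0,0],[0,0,0],0],
  [[0,0,0],[0,0,0],0],
])

```text
clock: 16.35
eef_pos: [0.6047, 0.1126, 0.2241]
tool_rot: [-0.08, 0.997, 0.0, -0.002]
ft_force: [-1.2, -1.0, -3.2]
grip_width: 0.0191
grasp_force: 59.7
```

```bash
python3 b.py; python3 s.py -.5 -.55 -.55 .17
```

```text
t 16.35 tcp [604.7 112.6 224.1] yaw -170.86 tilt [-0.0033 -0.0002] q6 0.02 F [-1.2 -1.  -3.2] T [-0.01  0.02  0.02] w 19.1
a 819 [574.9 207.2] [14.1 38.5] yaw -25.8 turn 0.74
b 907 [480.8 179.4] [10.7 39.9] yaw -29.5 turn 0.81
c 747 [509.1  85. ] [ 9.5 38.5] yaw -29.2 turn 0.8
d 130 [589.5 110.2] [9.7 8. ] yaw 9.1 turn 0.13
handle top-TCP [-2.4 -0.1] [68.4 18.1] 10.2
scene a 173 [ 0.575   0.2094 -0.405 ] 0.18 turn 0.7
scene b hidden
scene c 108 [ 0.5084  0.0828 -0.2756] 0.67 turn 0.57
scene d 154 [0.6042 0.1138 0.2   ] 0.15 turn 0.09
side a 232 [ 0.5728  0.2093 -0.5208] 0.21 turn 0.81
side b 249 [ 0.4778  0.1799 -0.5741] 0.22 turn 0.86
side c 196 [ 0.507   0.0839 -0.5976] 0.23 turn 0.89
side d 224 [0.6016 0.1141 0.1378] 0.2 turn 0.15
```

>>> drive_tool([
  [[1.5,0,-10],[0,0,0],0],
  [[0,0,-10],[0,0,0],0],
  [[0,0,-5],[0,0,0],0],
  [[0,0,-3],[0,0,0],0],
  [[0,0,-2],[0,0,0],0],
  [[0,0,0],[0,0,0],0],
])

```text
clock: 17.0
eef_pos: [0.6073, 0.1123, 0.1945]
tool_rot: [-0.081, 0.997, -0.0, -0.001]
ft_force: [0.4, -0.7, -3.4]
grip_width: 0.0192
grasp_force: 59.7
```

>>> drive_tool([
  [[-0.5,0,-6],[0,0,0],0],
  [[0,0,-4],[0,0,0],0],
  [[0,0,-2],[0,0,0],0],
  [[0,0,0],[0,0,0],0],
])

```text
clock: 17.33
eef_pos: [0.6067, 0.1123, 0.1825]
tool_rot: [-0.081, 0.997, -0.0, -0.001]
ft_force: [-0.5, 0.2, -4.2]
grip_width: 0.019
grasp_force: 59.7
```

>>> drive_tool([
  [[-0.2,-0.2,0],[0,0,-6.8],0],
  [[-0.2,-0.2,0],[0,0,-6.8],0],
  [[-0.2,-0.2,0],[0,0,-6.8],0],
  [[-0.2,-0.2,0],[0,0,-6.8],0],
  [[-0.2,-0.2,0],[0,0,-6.8],0],
  [[-0.2,-0.2,0],[0,0,-6.8],0],
  [[-0.2,-0.2,0],[0,0,-6.8],0],
  [[-0.1,-0.1,0],[0,0,-6.8],0],
])

```text
clock: 18.0
eef_pos: [0.6058, 0.112, 0.1831]
tool_rot: [0.386, 0.923, 0.001, -0.0]
ft_force: [1.0, 2.3, -5.5]
grip_width: 0.0193
grasp_force: 59.5
```

>>> drive_tool([
  [[0,0,0],[0,0,0],0],
  [[0,0,0],[0,0,0],0],
])

```text
clock: 18.17
eef_pos: [0.606, 0.1115, 0.1835]
tool_rot: [0.382, 0.924, 0.001, 0.0]
ft_force: [1.1, 2.3, -3.5]
grip_width: 0.0197
grasp_force: 59.5
```

>>> drive_tool([
  [[0.1,0.2,0],[0,0,7],0],
  [[0.1,0.2,0],[0,0,7],0],
  [[0,0,10],[0,0,0],0],
  [[0,0,15],[0,0,0],0],
  [[0,0,20],[0,0,0],0],
  [[0,0,5],[0,0,0],0],
  [[-4,-18,0],[0,0,4],0],
  [[-8,-34,0],[0,0,4],0],
])

```text
clock: 18.83
eef_pos: [0.5951, 0.0619, 0.2343]
tool_rot: [0.197, 0.98, 0.001, 0.002]
ft_force: [0.6, -1.7, -3.4]
grip_width: 0.0194
grasp_force: 59.7
```

>>> drive_tool([
  [[-8,-36,0],[0,0,4],0],
  [[-8,-36,0],[0,0,4],0],
  [[-8,-36,0],[0,0,0],0],
  [[-8,-36,0],[0,0,0],0],
  [[0,0,0],[0,0,0],0],
  [[0,0,0],[0,0,0],0],
])

```text
clock: 19.33
eef_pos: [0.5613, -0.0871, 0.2337]
tool_rot: [0.134, 0.991, -0.0, 0.0]
ft_force: [-0.4, -0.2, -4.0]
grip_width: 0.0192
grasp_force: 60.0
```

```bash
python3 b.py; python3 s.py -.5 -.55 -.55 -.55
```

```text
t 19.33 tcp [561.3 -87.1 233.7] yaw 164.55 tilt [ 0.0005 -0.0002] q6 0.12 F [-0.4 -0.2 -4. ] T [0.03 0.02 0.  ] w 19.2
a hidden
b hidden
c 1155 [508.3  82. ] [15.6 39.8] yaw -28.9 turn 0.79
d 1092 [602.4 109.9] [19.9 38.6] yaw -29.8 turn 0.81
handle top-TCP [13.  -2.2] [18.5 37.8] 73.5
scene a 174 [ 0.5752  0.2093 -0.3897] 0.17 turn 0.68
scene b hidden
scene c 171 [ 0.5089  0.085  -0.4275] 0.15 turn 0.72
scene d 197 [ 0.6047  0.1138 -0.4606] 0.17 turn 0.75
side a 232 [ 0.5725  0.2094 -0.532 ] 0.21 turn 0.82
side b 249 [ 0.4771  0.1808 -0.5699] 0.21 turn 0.86
side c 198 [ 0.5065  0.0842 -0.6025] 0.22 turn 0.89
side d 187 [ 0.6012  0.1137 -0.588 ] 0.19 turn 0.88
```

>>> drive_tool([
  [[-7,-32,0],[0,0,0],0],
  [[-8,-36,0],[0,0,0],0],
  [[-8,-34,0],[0,0,0],0],
  [[-5,-22,0],[0,0,0],0],
  [[0,0,-25],[0,0,0],0],
  [[0,0,-35],[0,0,0],0],
  [[0,0,-35],[0,0,0],0],
  [[0,0,-30],[0,0,0],0],
])

```text
clock: 20.15
eef_pos: [0.534, -0.2072, 0.1065]
tool_rot: [0.131, 0.991, 0.0, -0.0]
ft_force: [0.2, 0.5, -2.3]
grip_width: 0.019
grasp_force: 60.1
```

>>> drive_tool([
  [[0,0,-13],[0,0,0],0],
  [[0,0,-6],[0,0,0],0],
  [[0,0,-3],[0,0,0],0],
  [[0,0,0],[0,0,0],0],
  [[0,0,0],[0,0,0],0],
])

```text
clock: 20.57
eef_pos: [0.5354, -0.2086, 0.0878]
tool_rot: [0.131, 0.991, -0.0, 0.001]
ft_force: [-0.1, -0.7, -2.3]
grip_width: 0.0193
grasp_force: 60.1
```

>>> drive_tool([
  [[0,0,-1.5],[0,0,0],0],
  [[0,0,-1],[0,0,0],0],
  [[0,0,-1],[0,0,0],0],
  [[0,0,0],[0,0,0],0],
  [[0,0,0],[0,0,0],0],
])

```text
clock: 20.98
eef_pos: [0.5344, -0.209, 0.0835]
tool_rot: [0.132, 0.991, -0.0, 0.001]
ft_force: [-0.2, 0.7, -0.9]
grip_width: 0.0189
grasp_force: 60.2
```

Weight is coming off the wrist; the foot is on the tray floor. Release gradually, then rise.

>>> drive_tool([
  [[0,0,-0.3],[0,0,0],0],
  [[0,0,0],[0,0,0],0.4],
  [[0,0,0],[0,0,0],0.6],
  [[0,0,0],[0,0,0],0.8],
  [[0,0,0],[0,0,0],1],
  [[0,0,0],[0,0,0],1],
  [[0,0,0],[0,0,0],1],
  [[0,0,0],[0,0,0],1],
])

```text
clock: 21.65
eef_pos: [0.5339, -0.2087, 0.0825]
tool_rot: [0.132, 0.991, -0.0, 0.0]
ft_force: [0.7, -0.2, -0.3]
grip_width: 0.0854
grasp_force: 0.0
```

>>> drive_tool([
  [[0,0,5],[0,0,0],1],
  [[0,0,15],[0,0,0],1],
  [[0,0,30],[0,0,0],1],
  [[0,0,35],[0,0,0],1],
  [[0,0,35],[0,0,0],1],
  [[-30,0,10],[0,0,0],1],
  [[-40,0,0],[0,0,0],1],
  [[-40,0,0],[0,0,0],1],
])

```text
clock: 22.32
eef_pos: [0.424, -0.209, 0.214]
tool_rot: [0.131, 0.991, -0.001, 0.002]
ft_force: [-0.5, -0.0, 0.7]
grip_width: 0.0854
grasp_force: 0.0
```

```bash
python3 s.py -.5 -.55 -.55 -.55
python3 - <<'E'
from h import *
pose();p=camera("scene");save(p,"end.png",(150,120,540,320),2)
E
```

```text
scene a 175 [ 0.5762  0.2097 -0.3927] 0.19 turn 0.68
scene b hidden
scene c 167 [ 0.5094  0.0854 -0.4155] 0.17 turn 0.71
scene d 204 [ 0.6041  0.1141 -0.46  ] 0.14 turn 0.75
side a 230 [ 0.5731  0.2094 -0.5193] 0.23 turn 0.81
side b 247 [ 0.4777  0.1799 -0.5896] 0.21 turn 0.88
side c 200 [ 0.5066  0.0845 -0.5787] 0.21 turn 0.87
side d 180 [ 0.602   0.1132 -0.5958] 0.22 turn 0.89
t 22.42 tcp [ 416.7 -207.   211.8] yaw 164.72 tilt [-0.0069  0.0026] q6 -0.19 F [ 1.4  0.1 -1. ] T [ 0.02 -0.05 -0.04] w 85.2
```

View pics/end.png

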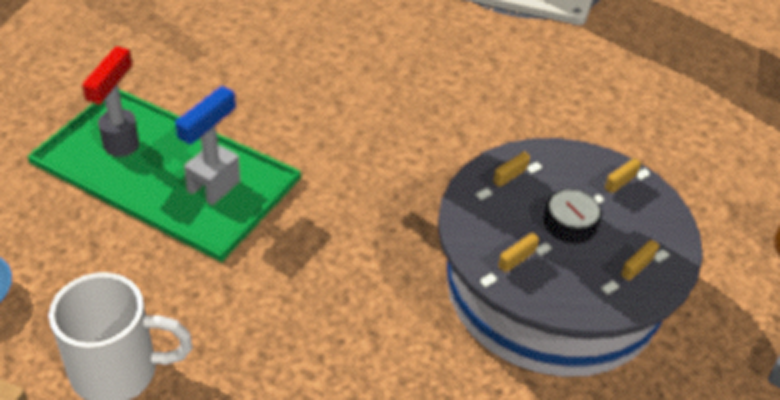

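The picture shows both wrenches upright in the tray, blue at about (212,150) and red at about (115,105). All four bars, at about (512,168), (623,175), (519,251) and (640,260), lie close to their white marks.

>>> drive_tool([
  [[0,0,0],[0,0,0],1],
  [[0,0,0],[0,0,0],1],
  [[0,0,0],[0,0,0],1],
  [[0,0,0],[0,0,0],1],
])

```text
clock: 22.8
eef_pos: [0.425, -0.2089, 0.2125]
tool_rot: [0.131, 0.991, -0.0, 0.0]
ft_force: [0.7, -0.2, -0.2]
grip_width: 0.0857
grasp_force: 0.0
```

```bash
python3 -c "
from workcell import job_done
print(job_done())"
```

```text
the job is handed in; nothing more can be done
None
```

I turned all four nuts in cross order (a, c, b, d) to about 0.7–0.9 rad by camera, inside the 0.6–1.2 window; the blue wrench stands upright in the tray with the red one where it was, and the job was handed in at 23 s (no verdict was returned).

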